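Close a canister with its nested lids and hold up the outer lid

ROBOT

A 6-joint arm with a two-finger parallel gripper is mounted at the origin on a cart in front of the work surface, level with it; the furniture and walls round the work are solid. World frame = base frame: x ahead of the robot, y to its left, z up, the work surface at z = 0. Lengths are in m, angles in rad, forces in N, time in s.
With the tool pointing down it reaches from about 0.3 to 0.775 m from the base axis. Payload 14.6 kg.
Tool frame: the origin (TCP) lies midway between the tips of the shut fingers; the grasp point (between the pads) lies 19 mm behind it; z points along the fingers, x is the direction in which the jaws open and shut, and the axes are right-handed (so a half turn about z gives the same grasp; the last joint's range is limited). The gripper opens to 94 mm and grips with 3 to 60 N. Pads are 16 mm wide; open, the fingers measure 119 mm over their backs; the gripper's body (75 mm by 177 mm) begins 78 mm behind the grasp point.
Start: joints at [1.08, 0.3, 1.521, -0, 1.321, -0.067], TCP at [0.226, 0.501, 0.205] pointing down, gripper open.
Joint ranges: [-3.03, 3.03], [-0.79, 2.21], [0.23, 2.52], [-1.04, 4.18], [0, 3.07], [-2.55, 2.55]. Speed limits (rad/s): [2.22, 2.22, 2.57, 3.14, 3.14, 3.14].

INTERFACE

Orientations are given as a unit quaternion [x, y, z, w].
In Python, from workcell import monitor, vision, hand_in gives the robot as it stands.
- The arm moves only by the tool carry_out, never from a script. Its argument "increments" is a list that holds one entry, the list of rows, each a list of 7 numbers: the shift along the world's x, y, z in m, then the turn, a rotation vector about the world's x, y, z in rad, then the closure, from 0 (fully open) to 1 (shut). A call has 1 to 8 rows; each row is the pose to reach, as a shift and turn from the pose commanded when the call began; what a row does not reach only later rows make up. A row lasts 1/10 s, in which the tool goes at most 50 mm and 8.59 degrees, less where a joint would pass 70% of its speed; a pose out of reach is approached as far as the arm can. A call with a gripper value outside its range is refused whole. The fingers move at their own pace and stop on an object; "squeeze" is the grip in N (left out, the last holds). Time passes only in rows, so rows that repeat a pose let the fingers close. It gives the time, the measured TCP pose, the force and the opening at its end, in the units of the state.
- monitor.sense(): the state, without advancing time (a new reading comes with each control period).
- vision.get_image(name): name is "scene" or "top" or "wrist"; returns (picture, depth): 400x640x3 uint8, red, green, blue; 400x640 float32, m along the optical axis (not along the pixel's ray), 0 where there is no reading.
- vision.get_calibration(name): a dict with "intrinsics" (3x3 intrinsics, pixels), "R" (3x3) and "t" (3): a world point X has camera coordinates R X + t; the wrist camera has in their place "mount" (4x4, takes a point from camera to tool coordinates, whose origin is the TCP and whose axes are the tool frame's). Camera axes: x right, y down, z forward; pixel columns grow to the right and rows downward; lengths in m; the calibration is good to about 2 mm. A picture is of the moment at which its call begins: read the wrist's pose just before it. get_calibration takes no time and is no camera call.
- hand_in(): hands the job in, once; it reports no verdict.
The state is a dict: "time": time; "joint_positions": joint angles; "joint_velocities": joint speeds; "joint_efforts": joint torques, N m; "ee_pos": TCP position; "orientation": TCP orientation; "contact_force": force on the tool from outside, world axes, zero at the start; "moment": the same for the moment, N m; "gripper_width": opening from 0.0 (shut) to 1.0 (fully open).
Only numpy, scipy, OpenCV 4.12 (cv2) and the standard library are available. Lean on these libraries where they do the work, as an engineer would, in place of code of your own. Each camera call takes 0.05 s, during which the arm holds its last target. There are 200 camera calls.

TASK

Turn the carousel one click anticlockwise (seen from above) by its upright post, so that the open canister stops at the pointer. Then pick up the two nested lids together by the inner lid's knob, lower them gently onto that canister until they sit fully home, and let go. Last, lift off the outer lid alone by its collar, leaving the inner lid seated and undisturbed and all else in place, and finish holding the outer lid level, about 3 cm clear above the knob, without putting it down.

Things in the scene. Friction and masses are not known exactly. Their poses are not given: they have to be found in the camera images.
- carousel: Low kitchen carousel. Fixed dark foot, origin on the worktop under the turning axis; its -x axis points to its pointer. On it a round wooden tray, 310 mm in diameter, top 30 mm above the worktop. Five places 72 degrees apart, 100 mm from the axis, hold an open steel canister and a cup, tin, spice jar and mill, all fixed to the tray, at most 135 mm above the worktop; stub 30 mm high on the axis.
- pointer (a point): Top of the pointer, a small dark upright nib (14 x 22 mm, 24 mm high) on an arm of the carousel's foot, 194 mm from the axis, outside the tray, on the robot's side. It does not turn. The open canister must stop between the axis and this nib.
- post (a point): Turning post: upright steel pin 16 mm in diameter on a lug at the tray's edge, 163 mm from the axis, 36 degrees anticlockwise of the open canister. It reaches from the tray's top to 100 mm above the worktop; this point is on its axis, 82 mm above the worktop. It starts 36 degrees clockwise of the pointer (seen from above) and ends 36 degrees past it.
- tray (a joint): Angle of the tray in rad, positive anticlockwise from above, 0 at the start. It clicks into rest every 1.257 rad (72 degrees): 1.257 is the next place, with the open canister at the pointer. Pushing it over the hump half-way takes about 2 to 3 N at the post; within about 0.4 rad of a rest it settles there by itself once let go.
- mouth (a point): Centre of the open canister's mouth, level with its rim (z up). Plain round steel canister, outside diameter 88 mm, inside diameter 80 mm, 70 mm high, rim 100 mm above the worktop; fixed on the tray, turns with it.
- inner_lid: Inner lid, loose, about 140 g; origin at centre of underside. From below: plug 74 mm in diameter, 16 mm deep, foot tapered to 64 mm over 5 mm; flange 86 mm wide, 4 mm thick, that rests on the canister's rim; hub 39 mm wide, 12 mm high; wooden knob 22 mm wide, top 88 mm above the underside. Seated, its origin is 16 mm below the mouth. Starts on the worktop, outer lid on its flange.
- knob (a point): Point on the axis of the inner lid's wooden knob, 71 mm above the lid's underside and 17 mm below the knob's top. With the lids nested, the knob (22 mm in diameter) stands 34 mm out above the outer lid's collar; gripped here, the inner lid carries the outer lid with it.
- outer_lid: Outer lid, loose steel ring, 100 g, resting on the inner lid's flange, the knob through its 44 mm hole (play 2.5 mm each side round the hub). Origin at centre of its lower edge. Skirt 106 mm wide, 9 mm high; plate 4 mm thick; on it an upright tube, the collar, 54 mm outside, 13 to 43 mm above the lower edge. Nested, its origin is 11 mm above the inner lid's; on the canister 5 mm below the rim.
- collar (a point): Centre of the outer lid's collar (54 mm outside diameter, 30 mm high), half-way up it, 28 mm above the lid's lower edge and 15 mm above its plate. The knob rises 49 mm above this point while the lids are nested, so the fingers straddle the knob when they take the collar from outside.
- garlic: Bystander: garlic bulb about 50 mm wide, near the front edge between the lids and the carousel; origin under its centre.
- mug: Bystander: dotted mug, 93 mm high, 78 mm across plus handle, right of the lids; origin under its centre.
- lemon: Bystander: lemon, 83 x 58 mm, on the right; origin under its centre.
- herb_bottle: Bystander: small corked bottle 54 mm in diameter, 108 mm high, behind and right of the lids, before the microwave; origin under its centre.
Things that resemble listed ones, but are neither listed nor needed, are in the scene too. Leave any green look-alike of the outer_lid alone.

How it is judged:
On the way, in this order (a step that is already met when the one before it is completed fails the run):
1. the carousel rests one click on, the open canister at the pointer, the lids still where they were (value of joint tray between 1.127 and 1.387 rad and velocity of joint tray between -0.1 and 0.1 rad/s and distance of inner_lid from where it was at the start of the episode below 0.02 m), for 0.2 s.
2. the nested lids sit home on the canister, the outer lid still on the inner one, and the knob is let go (value of joint tray between 1.127 and 1.387 rad and z of inner_lid in the frame of mouth between -0.02 and -0.012 m and horizontal distance between inner_lid and mouth below 0.007 m and angle between inner_lid's own z axis and vertical below 0.08 rad and z of outer_lid in the frame of inner_lid between 0.007 and 0.015 m and contact force between the fingers and inner_lid below 0.2 N), for 0.2 s.
3. the outer lid is being lifted in the fingers while the inner lid stays seated (z of inner_lid in the frame of mouth between -0.02 and -0.012 m and horizontal distance between inner_lid and mouth below 0.007 m and angle between inner_lid's own z axis and vertical below 0.08 rad and z of outer_lid in the frame of mouth above 0.015 m and contact force between the fingers and outer_lid above 0.5 N), for 0.1 s.
At the end, for the whole second after the job is handed in: Fingers hold the outer lid, still, level within 0.3 rad, lower edge over 83 mm above the canister's rim, clear of the inner lid; the inner lid is untouched and home in the canister (height within 4 mm, centre 7 mm, tilt 0.08 rad); the tray is within 0.13 rad of 1.257 (value of joint tray between 1.127 and 1.387 rad and z of inner_lid in the frame of mouth between -0.02 and -0.012 m and horizontal distance between inner_lid and mouth below 0.007 m and angle between inner_lid's own z axis and vertical below 0.08 rad and z of outer_lid in the frame of mouth above 0.083 m and angle between outer_lid's own z axis and vertical below 0.3 rad and linear speed of outer_lid below 0.05 m/s and contact force between the fingers and outer_lid above 0.5 N and contact force between outer_lid and inner_lid below 0.1 N and contact force between the fingers and inner_lid below 0.2 N); the arm keeps its last pose, push and grip.
It fails at once if the lids come apart while the inner lid is not seated on the canister, or the inner lid is lifted, shifted or tipped after that (distance between outer_lid and inner_lid above 0.03 m and (z of inner_lid in the frame of mouth above -0.01 m or z of inner_lid in the frame of mouth below -0.022 m or horizontal distance between inner_lid and mouth above 0.012 m or angle between inner_lid's own z axis and vertical above 0.15 rad)).
It fails at once if the lids are dropped (linear speed of inner_lid above 0.45 m/s and contact force between the fingers and inner_lid below 0.05 N).
It fails at once if the carousel is turned the wrong way or well past the next click (value of joint tray above 1.9 rad or value of joint tray below -0.6 rad).
It fails at once if a bystander is moved more than 3 cm or tipped over (distance of any of garlic, mug, lemon, herb_bottle from where it was at the start of the episode above 0.03 m or angle between any of mug, herb_bottle's own z axis and vertical above 0.5 rad).
It also fails if it takes over 72 s, if anything falls off the work surface, if the arm or the gripper's body presses on something with over 40 N, if the wrist force passes 120 N, or if a joint passes its speed limit or range.

## Working session

There is one attempt and no reset: what is moved stays moved. The work goes in short steps, Python scripts to look and compute and a tool call to move; the robot and the scene stay as the last step left them, time stands still between calls to the robot, and variables do not carry over. Pictures are saved under pics/ and viewed, on a budget of 10 in all, crops included, one or two more only if the job needs it, and the job is handed in when it is done.

Besides the shell and the picture viewer there is one more tool, called after "Emit:" in YAML: its name, and indented under it one key for each argument. carry_out: Moves the arm, as the interface text tells. Its arguments: {"type":"object","properties":{"increments":{"type":"array","items":{"type":"array","items":{"type":"array","items":{"type":"number"}}}},"squeeze":{"type":"number"}},"required":["increments"]}

```bash
ls; mkdir -p pics
cat > h.py <<'E'
import numpy as np,cv2
from scipy.spatial.transform import Rotation as Ro
from workcell import monitor,vision,hand_in
def cam(n):
    c=vision.get_calibration(n);K=np.array(c["intrinsics"])
    if n=="wrist":
        s=monitor.sense();T=np.eye(4);T[:3,:3]=Ro.from_quat(s["orientation"]).as_matrix();T[:3,3]=s["ee_pos"]
        M=T@np.array(c["mount"])
    else:
        M=np.eye(4);R=np.array(c["R"]);M[:3,:3]=R.T;M[:3,3]=-R.T@np.array(c["t"])
    im,d=vision.get_image(n)
    return K,M,im,d
def cloud(K,M,d):
    v,u=np.mgrid[:d.shape[0],:d.shape[1]]
    p=np.stack([(u-K[0,2])/K[0,0]*d,(v-K[1,2])/K[1,1]*d,d],-1)
    return p@M[:3,:3].T+M[:3,3]
def onz(K,M,u,v,z):
    r=M[:3,:3]@np.array([(u-K[0,2])/K[0,0],(v-K[1,2])/K[1,1],1]);o=M[:3,3]
    return o+r*(z-o[2])/r[2]
def proj(K,M,X):
    c=M[:3,:3].T@(np.array(X)-M[:3,3]);q=K@c;return q[:2]/q[2]
def save(n,im): cv2.imwrite("pics/"+n,im[...,::-1])
E
python3 - <<'E'
from h import *
for n in("scene","top"):
    K,M,im,d=cam(n);save(n+"1.png",im);np.savez(n+"1.npz",K=K,M=M,im=im,d=d);print(n,M.round(3))
print(monitor.sense())
E
```

```text
pics
scene [[ 0.659 -0.497  0.564 -0.431]
 [-0.752 -0.447  0.485 -0.837]
 [ 0.011 -0.744 -0.668  1.171]
 [ 0.     0.     0.     1.   ]]
top [[ 0.002 -0.988  0.154  0.291]
 [-1.    -0.     0.01  -0.042]
 [-0.01  -0.154 -0.988  1.418]
 [ 0.     0.     0.     1.   ]]
{'time': 0.1, 'joint_positions': array([ 1.08041145e+00,  3.00376174e-01,  1.52152010e+00, -3.30106587e-05,
        1.32067384e+00, -6.66098305e-02]), 'joint_velocities': array([-0.00052665, -0.00083181, -0.00365941, -0.00148701,  0.00130105,
        0.00084681]), 'joint_efforts': array([ 1.09648445e-03, -5.32631385e+01, -3.53290021e+01,  7.09003396e-02,
        2.34001590e-02, -8.54559431e-06]), 'ee_pos': array([0.22606965, 0.50113882, 0.20496419]), 'orientation': array([ 8.39999015e-01,  5.42587703e-01, -4.19508828e-04,  2.51241515e-04]), 'contact_force': array([-0.05614465, -0.46397916,  0.16626485]), 'moment': array([ 0.01539846, -0.00377386, -0.02313617]), 'gripper_width': 1.0018068401790303}
```

View pics/scene1.png

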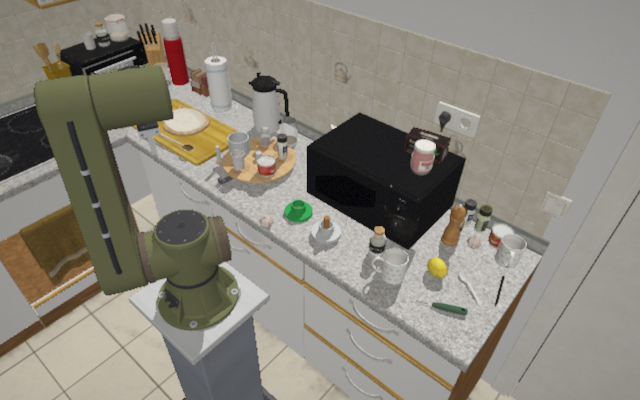

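View pics/top1.png

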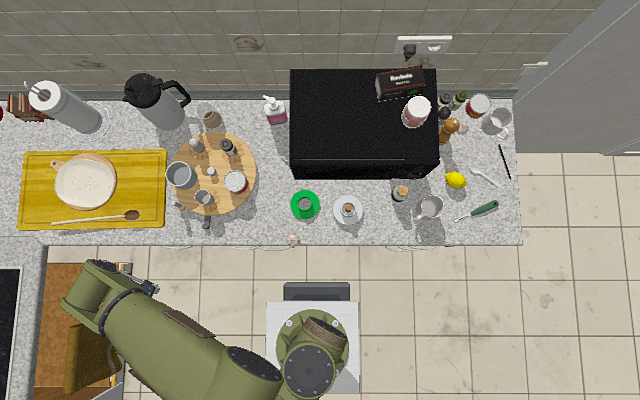

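Candidates: lids = steel ring with wooden knob at top (348,210), against the green look-alike (305,205). Post = pin at about (178,207), against the stub (211,171). Pointer nib at about (207,222). Open canister = (180,175), against the cup (203,197). I'll check these in one close crop.

Run:
```python
from h import *
a=np.load("top1.npz");im=a["im"];K,M,d=a["K"],a["M"],a["d"]
A=cv2.resize(im[120:240,150:270],(480,480),interpolation=cv2.INTER_CUBIC)
B=cv2.resize(im[160:230,285:365],(320,280),interpolation=cv2.INTER_CUBIC)
o=np.zeros((480,800,3),np.uint8);o[:,:480]=A;o[:280,480:]=B;save("crop1.png",o)
P=cloud(K,M,d)
print(K)
# tray plane cluster
m=(abs(P[...,2]-.03)<.006)&(P[...,1]>.1)&(P[...,1]<.65);m[:, :150]=0;m[:,270:]=0
hsv=cv2.cvtColor(im,cv2.COLOR_RGB2HSV);w=(m&(hsv[...,1]>60)).astype(np.uint8)
n,l,s,c=cv2.connectedComponentsWithStats(w);k=1+s[1:,4].argmax();print(s[k])
cn=max(cv2.findContours((l==k).astype(np.uint8),0,cv2.CHAIN_APPROX_NONE)[0],key=len)
(u,v),r=cv2.minEnclosingCircle(cn);h=cv2.convexHull(cn);e=cv2.fitEllipse(h);print(u,v,r,e,onz(K,M,u,v,.03),onz(K,M,*e[0],.03))
for nme,u,v,z in[("nib",207,220,.024),("post",178,206,.1),("can",180,174,.1),("lid knob",348,209,.088),("garlic",293,239,.03),("green",305,204,.08)]:
    print(nme,onz(K,M,u,v,z).round(3),P[v,u].round(3))
```

```text
[[399.75939134   0.         320.74840803]
 [  0.         399.75939134 197.59615609]
 [  0.           0.           1.        ]]
[ 172  131   84   85 3644]
210.8030242919922 176.1969757080078 47.14545440673828 ((211.10484313964844, 174.3494873046875), (82.43000793457031, 92.68944549560547), 51.429378509521484) [0.58419255 0.36363016 0.03      ] [0.59089987 0.36285145 0.03      ]
nib [0.429 0.372 0.024] [0.43  0.376 0.009]
post [0.468 0.449 0.1  ] [0.474 0.466 0.053]
can [0.577 0.448 0.1  ] [0.592 0.474 0.031]
lid knob [ 0.46  -0.119  0.088] [ 0.46  -0.12   0.084]
garlic [0.362 0.068 0.03 ] [0.362 0.068 0.04 ]
green [0.478 0.025 0.08 ] [ 0.49   0.03  -0.007]
```

View pics/crop1.png

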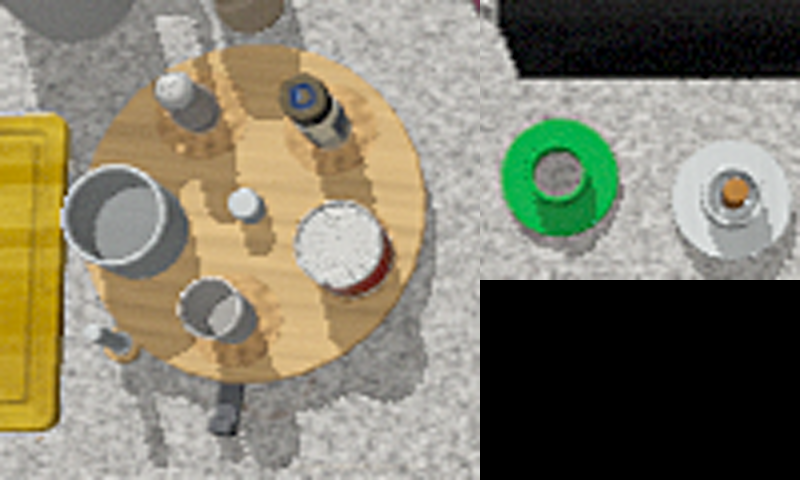

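Run:
```python
from h import *
a=np.load("top1.npz");K,M=a["K"],a["M"]
f=lambda u,v,z:onz(K,M,150+(u+.5)/4-.5,120+(v+.5)/4-.5,z)[:2]
c1=f(254,213,.03);c2=f(244,203,.06);can=f(116,214,.1);post=f(95,331,.1);nib=f(220,425,.024)
g=lambda u,v,z:onz(K,M,285+(u-480+.5)/4-.5,160+(v+.5)/4-.5,z)[:2]
print("knob",g(735,190,.088),"lid plate",g(731,199,.024))
for n,p in dict(c1=c1,c2=c2,can=can,post=post,nib=nib).items(): print(n,p.round(4))
for c in(c1,c2):
  for p in(can,post,nib):
    v=p-c;print(np.hypot(*v).round(4),np.degrees(np.arctan2(v[1],v[0])).round(1))
```

```text
knob [ 0.46596905 -0.12066298] lid plate [ 0.46643352 -0.12087729]
c1 [0.5963 0.3559]
c2 [0.5986 0.3564]
can [0.58   0.4528]
post [0.4801 0.4647]
nib [0.4079 0.3792]
0.0983 99.5
0.1592 136.9
0.1898 172.9
0.0982 100.9
0.1605 137.6
0.192 173.2
```

Crop: tray is centred at about (254,213) and the canister mouth at (116,214). The post's top is at (95,331), the nib at (220,425) and the steel lid with its orange knob at (735,190). The radii and angles match the description: 98 mm/100°, 160 mm/137°, 191 mm/173°. I'm moving above the post.

Emit:
carry_out:
  increments:
    - [[0.045,-0.006,0,0,0,-0.06,0.3],[0.09,-0.012,0,0,0,-0.12,0.6],[0.135,-0.018,0,0,0,-0.18,0.6],[0.18,-0.025,0,0,0,-0.24,0.6],[0.22,-0.03,0,0,0,-0.3,0.6],[0.253,-0.035,0,0,0,-0.326,0.6],[0.253,-0.035,0,0,0,-0.326,0.6],[0.253,-0.035,0,0,0,-0.326,0.6]]

```text
time: 0.9
ee_pos: [0.4793, 0.466, 0.2046]
orientation: [0.917, 0.399, -0.001, 0.0]
contact_force: [-0.5, -0.3, -0.5]
gripper_width: 0.407
```

Run:
```python
from h import *
K,M,im,d=cam("wrist");s=monitor.sense();print(s["ee_pos"],s["gripper_width"])
o=im.copy()
for X in([.479,.466,.1],[.597,.356,.06],[.579,.454,.1]):
    p=proj(K,M,X);print(p);cv2.circle(o,tuple(int(q) for q in p),4,(255,0,255),1)
print(M.round(3)); save("w1.png",o)
P=cloud(K,M,d);m=(P[...,2]>.085)&(P[...,2]<.112)&(np.hypot(P[...,0]-.479,P[...,1]-.466)<.03)
print(m.sum(),P[m].mean(0) if m.any() else 0, P[m].min(0),P[m].max(0))
```

```text
[0.47860539 0.46639818 0.20494314] 0.4014362651291902
[318.48125093 198.7747783 ]
[318.43738356 335.33653511]
[384.68515355 286.38920313]
[[ 0.682  0.706  0.191  0.424]
 [ 0.732 -0.658 -0.178  0.518]
 [-0.     0.261 -0.965  0.385]
 [ 0.     0.     0.     1.   ]]
317 [0.47862721 0.46708747 0.09875171] [0.47188659 0.45821827 0.08502217] [0.48670735 0.47387351 0.10271296]
```

View pics/w1.png

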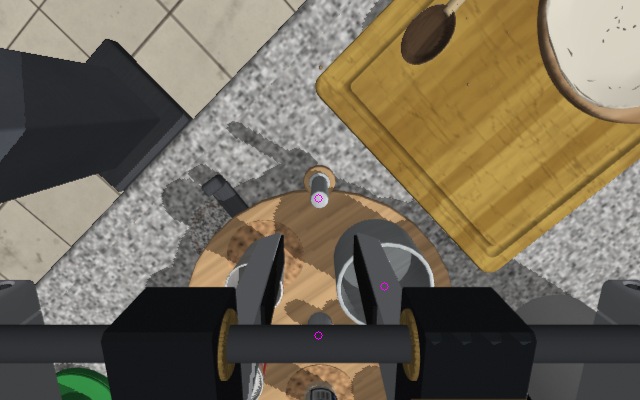

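The wrist view shows the post's top at (319,198), right on the prediction, and the fingers clear of the canister at (385,285). Going down around the post.

Emit:
carry_out:
  increments:
    - [[0,0,-0.04,0,0,0,0.6],[0,0,-0.08,0,0,0,0.6],[0,0,-0.12,0,0,0,0.6],[0,0,-0.145,0,0,0,0.6],[0,0,-0.145,0,0,0,0.7],[0,0,-0.145,0,0,0,0.7]]

```text
time: 1.55
ee_pos: [0.4787, 0.467, 0.0617]
orientation: [0.917, 0.4, 0.0, -0.0]
contact_force: [-0.0, 0.5, 1.1]
gripper_width: 0.305
```

Run:
```python
import numpy as np
p=lambda a:np.array([.597+.163*np.cos(np.radians(a)),.356+.163*np.sin(np.radians(a))])
for k in range(0,77,6): print(k,(p(137+k)-p(137)).round(3),round(np.radians(k),3))
```

```text
0 [0. 0.] 0.0
6 [-0.011 -0.013] 0.105
12 [-0.021 -0.027] 0.209
18 [-0.029 -0.042] 0.314
24 [-0.035 -0.058] 0.419
30 [-0.04  -0.074] 0.524
36 [-0.043 -0.091] 0.628
42 [-0.044 -0.108] 0.733
48 [-0.043 -0.125] 0.838
54 [-0.041 -0.142] 0.942
60 [-0.037 -0.159] 1.047
66 [-0.031 -0.175] 1.152
72 [-0.023 -0.19 ] 1.257
```

Emit:
carry_out:
  increments:
    - [[-0.005,-0.006,0,0,0,0.05,0.7],[-0.011,-0.013,0,0,0,0.105,0.7],[-0.016,-0.02,0,0,0,0.157,0.7],[-0.021,-0.027,0,0,0,0.209,0.7],[-0.025,-0.035,0,0,0,0.262,0.7],[-0.029,-0.042,0,0,0,0.314,0.7],[-0.032,-0.05,0,0,0,0.367,0.7],[-0.035,-0.058,0,0,0,0.419,0.7]]

```text
time: 2.35
ee_pos: [0.4446, 0.4095, 0.0634]
orientation: [0.813, 0.582, 0.002, -0.0]
contact_force: [0.3, 2.6, -0.3]
gripper_width: 0.301
```

Emit:
carry_out:
  increments:
    - [[-0.003,-0.008,0,0,0,0.052,0.7],[-0.005,-0.016,0,0,0,0.105,0.7],[-0.007,-0.025,0,0,0,0.157,0.7],[-0.008,-0.033,0,0,0,0.209,0.7],[-0.009,-0.042,0,0,0,0.262,0.7],[-0.009,-0.05,0,0,0,0.314,0.7],[-0.009,-0.059,0,0,0,0.367,0.7],[-0.008,-0.067,0,0,0,0.419,0.7]]

```text
time: 3.15
ee_pos: [0.4368, 0.3419, 0.0631]
orientation: [0.674, 0.739, 0.002, 0.0]
contact_force: [-0.9, 0.1, 0.2]
gripper_width: 0.302
```

Emit:
carry_out:
  increments:
    - [[0.001,-0.008,0,0,0,0.052,0.7],[0.002,-0.017,0,0,0,0.105,0.7],[0.004,-0.025,0,0,0,0.157,0.7],[0.006,-0.034,0,0,0,0.209,0.7],[0.009,-0.042,0,0,0,0.262,0.7],[0.012,-0.05,0,0,0,0.314,0.7],[0.016,-0.058,0,0,0,0.367,0.7],[0.02,-0.065,0,0,0,0.419,0.7]]

```text
time: 3.95
ee_pos: [0.4571, 0.2768, 0.063]
orientation: [0.506, 0.863, 0.002, 0.001]
contact_force: [0.8, 0.0, -0.8]
gripper_width: 0.295
```

Emit:
carry_out:
  increments:
    - [[0,0,0,0,0,0,0.6],[0,0,0,0,0,0,0.6],[0,0,0.04,0,0,0,0.6],[0,0,0.08,0,0,0,0.6],[0,0,0.12,0,0,0,0.6],[0,0,0.15,0,0,0,0.6],[0,0,0.2,0,0,0,0.6]]

```text
time: 4.65
ee_pos: [0.455, 0.2764, 0.261]
orientation: [0.507, 0.862, -0.001, -0.001]
contact_force: [0.6, -0.3, -0.4]
gripper_width: 0.4
```

Run:
```python
from h import *
K,M,im,d=cam("top");np.savez("top2.npz",K=K,M=M,im=im,d=d)
A=cv2.resize(im[130:240,150:270],(480,440),interpolation=cv2.INTER_CUBIC)
save("t2.png",A)
a=np.load("scene1.npz");im=a["im"]
```

```text
(no output)
```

View pics/t2.png

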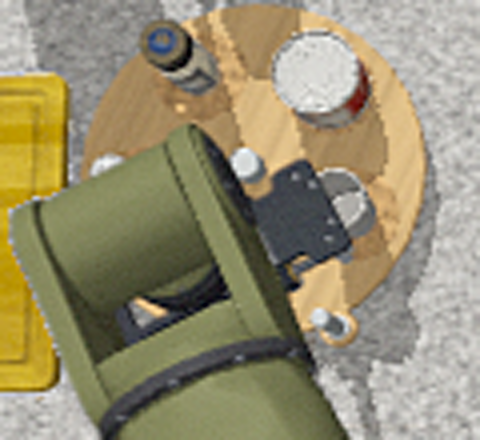

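The tray has turned: the stub is at (246,165) and the post's top at (325,318), on the far side, with the canister under the arm. Next I check the microwave's clearance and the click angle from the post.

Run:
```python
from h import *
a=np.load("top2.npz");K,M,d=a["K"],a["M"],a["d"]
p=onz(K,M,150+325.5/4-.5,130+318.5/4-.5,.1);v=p[:2]-[.597,.356];print(p,np.degrees(np.arctan2(v[1],v[0]))%360)
P=cloud(K,M,np.load("top1.npz")["d"]);m=(P[...,2]>.12)&(P[...,1]<0.15)&(P[...,1]>-.25)&(P[...,0]<.75)&(P[...,0]>.4)
print("microwave",P[m].min(0),P[m].max(0))
```

```text
[0.45744989 0.27117138 0.1       ] 211.2942503175109
microwave [ 0.57274381 -0.24985675  0.12094601] [0.74992725 0.07032345 0.24626704]
```

Emit:
carry_out:
  increments:
    - [[0,-0.05,0.0,0,0,-0.08,0.4],[0,-0.1,0,0,0,-0.16,0.2],[0,-0.15,0,0,0,-0.24,0.2],[0,-0.2,0,0,0,-0.32,0.2],[0,-0.25,0,0,0,-0.4,0.2],[0,-0.3,0,0,0,-0.48,0.2],[0,-0.35,0,0,0,-0.506,0.2],[0.011,-0.397,0,0,0,-0.506,0.2]]

```text
time: 5.5
ee_pos: [0.4666, -0.1223, 0.2616]
orientation: [0.707, 0.707, 0.001, 0.001]
contact_force: [0.8, -0.5, 0.3]
gripper_width: 0.8
```

Emit:
carry_out:
  increments:
    - [[0,0,0,0,0,0,0.2],[0,0,0,0,0,0,0.2],[0,0,0,0,0,0,0.2]]

```text
time: 5.8
ee_pos: [0.4672, -0.1196, 0.2607]
orientation: [0.706, 0.708, 0.0, 0.0]
contact_force: [0.8, -0.4, 0.3]
gripper_width: 0.801
```

Run:
```python
from h import *
K,M,im,d=cam("wrist");s=monitor.sense();print(s["ee_pos"],s["gripper_width"])
o=im.copy()
for X in([.466,-.1205,.088],):
    p=proj(K,M,X);print(p);cv2.circle(o,tuple(int(q) for q in p),4,(255,0,255),1)
P=cloud(K,M,d);h=cv2.cvtColor(im,cv2.COLOR_RGB2HSV)
r=np.hypot(P[...,0]-.466,P[...,1]+.12)<.07
m=r&(P[...,2]>.08)&(P[...,2]<.095);q=P[m];print("knob top",m.sum(),q.mean(0),(q.min(0)+q.max(0))/2,np.ptp(q,0))
m=r&(abs(P[...,2]-.054)<.004)
q=P[m];print("collar",m.sum(),(q.min(0)+q.max(0))/2,np.ptp(q,0),q.mean(0))
m=r&(abs(P[...,2]-.024)<.004)
q=P[m];print("plate",m.sum(),(q.min(0)+q.max(0))/2,np.ptp(q,0))
save("w2.png",o)
```

```text
[ 0.46723007 -0.11939316  0.26077408] 0.8023815825832943
[317.54422632 180.67370686]
knob top 353 [ 0.46489331 -0.12430051  0.088132  ] [ 0.46552416 -0.12412842  0.08573528] [0.02150709 0.02059916 0.01054035]
collar 657 [ 0.46583648 -0.12396085  0.05393448] [0.05310524 0.05267825 0.00781147] [ 0.46536485 -0.1240921   0.05434101]
plate 4209 [ 0.4658745  -0.12430984  0.02400084] [0.10443109 0.10480868 0.00798182]
```

View pics/w2.png

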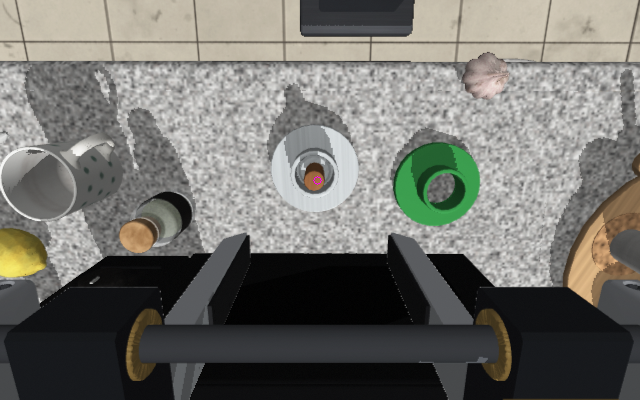

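Wrist view: knob at (317,181) on the steel lid (315,168), the green look-alike well clear at (437,185), the bottle at left. The depth gives the knob's axis as (0.4658,-0.124). Going down to grip it.

Emit:
carry_out:
  increments:
    - [[-0.0015,-0.0045,-0.04,0,0,0,0.4],[-0.0015,-0.0045,-0.08,0,0,0,0.4],[-0.0015,-0.0045,-0.12,0,0,0,0.4],[-0.0015,-0.0045,-0.16,0,0,0,0.4],[-0.0015,-0.0045,-0.185,0,0,0,0.4],[-0.0015,-0.0045,-0.202,0,0,0,0.4],[-0.0015,-0.0045,-0.202,0,0,0,0.4],[-0.0015,-0.0045,-0.202,0,0,0,0.4]]
  squeeze: 20

```text
time: 6.65
ee_pos: [0.4661, -0.1245, 0.0592]
orientation: [0.706, 0.708, 0.0, 0.0]
contact_force: [0.1, 0.5, -0.2]
gripper_width: 0.601
```

Emit:
carry_out:
  increments:
    - [[0,0,0,0,0,0,0.7],[0,0,0,0,0,0,0.9],[0,0,0,0,0,0,1],[0,0,0,0,0,0,1],[0,0,0,0,0,0,1],[0,0,0,0,0,0,1]]
  squeeze: 20

```text
time: 7.25
ee_pos: [0.4657, -0.1251, 0.0585]
orientation: [0.707, 0.708, 0.0, 0.0]
contact_force: [-0.3, 0.6, 1.1]
gripper_width: 0.231
```

Gripped at 0.231 (21.7 mm). I'm lifting, then measuring the canister mouth in the top view while the arm is away.

Emit:
carry_out:
  increments:
    - [[0,0,0.01,0,0,0,1],[0,0,0.03,0,0,0,1],[0,0,0.055,0,0,0,1],[0,0,0.08,0,0,0,1],[0,0,0.105,0,0,0,1],[0,0,0.13,0,0,0,1],[0,0,0.15,0,0,0,1],[0,0,0.15,0,0,0,1]]

```text
time: 8.05
ee_pos: [0.4664, -0.1255, 0.2112]
orientation: [0.707, 0.708, 0.001, 0.002]
contact_force: [0.0, 0.7, -2.3]
gripper_width: 0.233
```

Run:
```python
from h import *
K,M,im,d=cam("top");s=monitor.sense();print(s["contact_force"],s["ee_pos"])
W=cv2.resize(im[130:240,150:270],(480,440),interpolation=cv2.INTER_CUBIC)
P=cloud(K,M,d);np.savez("top3.npz",K=K,M=M,im=im,d=d)
m=(np.hypot(P[...,0]-.498,P[...,1]-.368)<.06)&(abs(P[...,2]-.1)<.006)
q=P[m];print("rim",m.sum(),(q.min(0)+q.max(0))/2,np.ptp(q,0))
A=np.c_[2*q[:,:2],np.ones(len(q))];x=np.linalg.lstsq(A,(q[:,:2]**2).sum(1),rcond=None)[0];print("circle",x[:2],np.sqrt(x[2]+x[0]**2+x[1]**2))
Kw,Mw,iw,dw=cam("wrist")
o=np.zeros((440,800,3),np.uint8);o[:,:480]=W;o[:200,480:]=cv2.resize(iw,(320,200),interpolation=cv2.INTER_AREA);save("t3.png",o)
```

```text
[-0.01338077 -0.30120162 -3.10995256] [ 0.46586156 -0.12525185  0.20918904]
rim 96 [0.50041599 0.36812148 0.09882406] [0.08550502 0.08601794 0.00930423]
circle [0.49980957 0.36869454] 0.04172499761455807
```

View pics/t3.png

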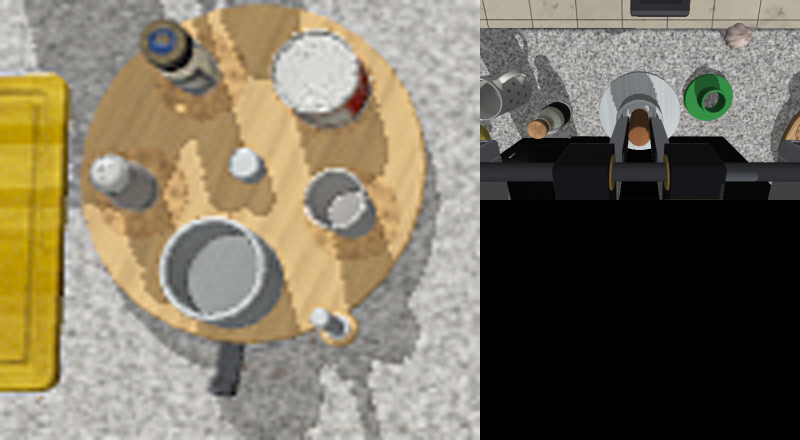

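The canister mouth is at (213,269) in the crop, between the axis and the nib at (225,375). The lids hang nested in the gripper. I'm carrying them part way for a closer wrist look.

Emit:
carry_out:
  increments:
    - [[0,0.01,0.01,0,0,0,1],[0,0.03,0.02,0,0,0,1],[0,0.055,0.02,0,0,0,1],[0,0.08,0.02,0,0,0,1],[0,0.105,0.02,0,0,0,1],[0,0.13,0.02,0,0,0,1],[0,0.155,0.02,0,0,0,1],[0.005,0.18,0.02,0,0,0,1]]

```text
time: 8.95
ee_pos: [0.4699, 0.0564, 0.2282]
orientation: [0.707, 0.708, -0.0, -0.0]
contact_force: [0.3, -0.6, -3.2]
gripper_width: 0.231
```

Emit:
carry_out:
  increments:
    - [[0.005,0.025,0,0,0,0,1],[0.01,0.05,0,0,0,0,1],[0.015,0.075,0,0,0,0,1],[0.02,0.1,0,0,0,0,1],[0.025,0.12,0,0,0,0,1],[0.029,0.13,0,0,0,0,1],[0.029,0.135,0,0,0,0,1],[0.029,0.135,0,0,0,0,1]]

```text
time: 9.75
ee_pos: [0.4994, 0.1899, 0.2282]
orientation: [0.707, 0.708, -0.0, -0.0]
contact_force: [-0.6, -0.8, -2.1]
gripper_width: 0.229
```

```bash
cat > rim.py <<'E'
from h import *
import sys
K,M,im,d=cam("wrist");s=monitor.sense();print(s["ee_pos"],s["gripper_width"],s["contact_force"])
P=cloud(K,M,d)
def fit(q):
    A=np.c_[2*q[:,:2],np.ones(len(q))];x=np.linalg.lstsq(A,(q[:,:2]**2).sum(1),rcond=None)[0];return x[:2],np.sqrt(x[2]+x[0]**2+x[1]**2)
R=np.hypot(P[...,0]-.5,P[...,1]-.3685)
m=(R<.052)&(R>.032)&(abs(P[...,2]-.1)<.003)
q=P[m];print("rim",m.sum(),(q.min(0)+q.max(0))/2,np.ptp(q,0),fit(q),q[:,2].mean())
e=s["ee_pos"];R=np.hypot(P[...,0]-e[0],P[...,1]-e[1])
zp=e[2]-.0585
for n,h,a,b in(("plate",.024,.03,.06),("collar",.054,.02,.03)):
    m=(R<b)&(R>a)&(abs(P[...,2]-zp-h)<.006);q=P[m]
    if m.sum()>20:
        c=np.linalg.lstsq(np.c_[q[:,:2]-e[:2],np.ones(len(q))],q[:,2],rcond=None)[0]
        print(n,m.sum(),"rel mid",(q.min(0)+q.max(0))[:2]/2-e[:2],np.ptp(q,0)[:2],"slope",c[:2],"z-exp",c[2]-zp-h)
save(sys.argv[1],im)
E
python3 rim.py w3.png
```

```text
[0.49944049 0.18945301 0.22827824] 0.2289359614143724 [-0.41384381 -0.3402673  -1.9925678 ]
rim 1593 [0.4995855  0.36565849 0.09990139] [0.08652176 0.08840051 0.005781  ] (array([0.49960558, 0.36510271]), np.float64(0.04167244370388959)) 0.10022286008475252
plate 10386 rel mid [-0.00077043  0.00055967] [0.10539132 0.10485407] slope [0.00204368 0.00632124] z-exp 0.0007066820859550002
collar 1300 rel mid [-0.00227563  0.00023546] [0.05053578 0.05354103] slope [0.0422946  0.00711568] z-exp 0.0006651738356498391
```

View pics/w3.png

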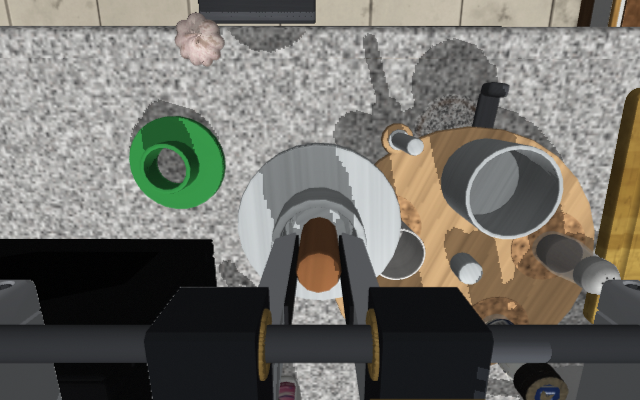

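The rim is clear at (515,190), and the lids hang level. The wrist depth gives the mouth at (0.4997,0.3655), with the same 3.4 mm offset from the top camera as at the knob, so I use the wrist value. Carrying on above the mouth.

Emit:
carry_out:
  increments:
    - [[0,0.025,0,0,0,0,1],[0,0.05,0,0,0,0,1],[0,0.075,0,0,0,0,1],[0,0.1,0,0,0,0,1],[0,0.125,0,0,0,0,1],[0,0.15,0,0,0,0,1],[0,0.17,0,0,0,0,1],[0,0.176,0,0,0,0,1]]

```text
time: 10.6
ee_pos: [0.4995, 0.3665, 0.2282]
orientation: [0.706, 0.708, -0.0, -0.0]
contact_force: [-0.5, -0.2, -3.1]
gripper_width: 0.229
```

Emit:
carry_out:
  increments:
    - [[0,0,-0.005,0,0,0,1],[0,0,-0.015,0,0,0,1],[0,0,-0.03,0,0,0,1],[0,0,-0.045,0,0,0,1],[0,0,-0.055,0,0,0,1],[0,0,-0.06,0,0,0,1],[0,0,-0.06,0,0,0,1]]

```text
time: 11.3
ee_pos: [0.4996, 0.3653, 0.1679]
orientation: [0.707, 0.707, -0.0, -0.0]
contact_force: [0.3, 0.3, -1.9]
gripper_width: 0.234
```

```bash
python3 rim.py w4.png
```

```text
[0.49982384 0.36555292 0.16861202] 0.23021142381039728 [ 0.03956765 -0.03032561 -2.3797108 ]Traceback (most recent call last):
  File "rim.py", line 9, in <module>
    q=P[m];print("rim",m.sum(),(q.min(0)+q.max(0))/2,np.ptp(q,0),fit(q),q[:,2].mean())
                                ~~~~~^^^
    return umr_minimum(a, axis, None, out, keepdims, initial, where)
ValueError: zero-size array to reduction operation minimum which has no identity
```

Lid covers the rim as expected, and the pose is on target. Lowering gently; the force should drop when it seats at TCP z ≈ 0.1425.

Emit:
carry_out:
  increments:
    - [[0,0,-0.004,0,0,0,1],[0,0,-0.008,0,0,0,1],[0,0,-0.012,0,0,0,1],[0,0,-0.015,0,0,0,1],[0,0,-0.018,0,0,0,1],[0,0,-0.021,0,0,0,1],[0,0,-0.021,0,0,0,1]]

```text
time: 12.05
ee_pos: [0.4995, 0.3657, 0.1469]
orientation: [0.707, 0.708, -0.0, -0.0]
contact_force: [-0.5, 0.3, -2.1]
gripper_width: 0.23
```

Emit:
carry_out:
  increments:
    - [[0,0,-0.001,0,0,0,1],[0,0,-0.002,0,0,0,1],[0,0,-0.003,0,0,0,1],[0,0,-0.004,0,0,0,1],[0,0,-0.004,0,0,0,1]]

```text
time: 12.55
ee_pos: [0.4996, 0.3658, 0.1433]
orientation: [0.707, 0.708, -0.0, 0.0]
contact_force: [0.2, -0.1, -2.2]
gripper_width: 0.231
```

Emit:
carry_out:
  increments:
    - [[0,0,-0.001,0,0,0,1],[0,0,-0.001,0,0,0,1],[0,0,-0.002,0,0,0,1],[0,0,-0.002,0,0,0,1]]

```text
time: 12.95
ee_pos: [0.4998, 0.3662, 0.1423]
orientation: [0.707, 0.708, 0.001, 0.0]
contact_force: [-2.3, -0.1, 4.3]
gripper_width: 0.231
```

```bash
cat > lid.py <<'E'
from h import *
import sys
K,M,im,d=cam("wrist");s=monitor.sense();print(s["ee_pos"],s["gripper_width"],s["contact_force"])
P=cloud(K,M,d);C=np.array([.4997,.3655]);R=np.hypot(P[...,0]-C[0],P[...,1]-C[1])
for n,h,a,b in(("plate",.108,.03,.06),("collar",.138,.02,.03),("knob",.172,0,.013)):
    m=(R<b)&(R>a)&(abs(P[...,2]-h)<.006);q=P[m]
    if m.sum()>20:
        c=np.linalg.lstsq(np.c_[q[:,:2]-C,np.ones(len(q))],q[:,2],rcond=None)[0]
        print(n,m.sum(),"mid",((q.min(0)+q.max(0))/2).round(4),np.ptp(q,0)[:2].round(4),"slope",c[:2].round(3),"z-exp",(c[2]-h).round(4))
save(sys.argv[1],im)
E
python3 lid.py w5.png
```

```text
[0.49984729 0.36621497 0.14234723] 0.2294749842870623 [-1.84545416  0.76150911  4.04749557]
plate 10333 mid [0.4992 0.3641 0.1067] [0.1056 0.1054] slope [0.003 0.001] z-exp 0.0007
collar 1329 mid [0.498  0.3641 0.1363] [0.0515 0.0529] slope [0.045 0.005] z-exp 0.0008
knob 1728 mid [0.4991 0.3659 0.172 ] [0.0216 0.022 ] slope [0.124 0.005] z-exp 0.0003
```

It's seated: plate and knob are within 1 mm of the expected heights and level. Letting go, rising, and looking.

Emit:
carry_out:
  increments:
    - [[0,0,0.001,0,0,0,0.7],[0,0,0.001,0,0,0,0.6],[0,0,0.001,0,0,0,0.5],[0,0,0.001,0,0,0,0.3],[0,0,0.001,0,0,0,0.2],[0,0,0.001,0,0,0,0.1],[0,0,0.001,0,0,0,0.1],[0,0,0.001,0,0,0,0.1]]

```text
time: 13.8
ee_pos: [0.4997, 0.3658, 0.1424]
orientation: [0.707, 0.708, -0.0, 0.0]
contact_force: [0.4, 0.5, 0.1]
gripper_width: 0.859
```

```bash
python3 lid.py w6.png
```

```text
[0.49966604 0.36582928 0.1424529 ] 0.8898425348307061 [-0.86955042  1.01663299 -0.06386576]
plate 11549 mid [0.4992 0.3643 0.1067] [0.1057 0.1053] slope [0.003 0.   ] z-exp 0.0008
collar 2229 mid [0.4982 0.3642 0.1363] [0.0519 0.053 ] slope [0.005 0.001] z-exp -0.0
knob 1621 mid [0.499  0.3661 0.1702] [0.0213 0.0215] slope [0.116 0.004] z-exp 0.0003
```

View pics/w6.png

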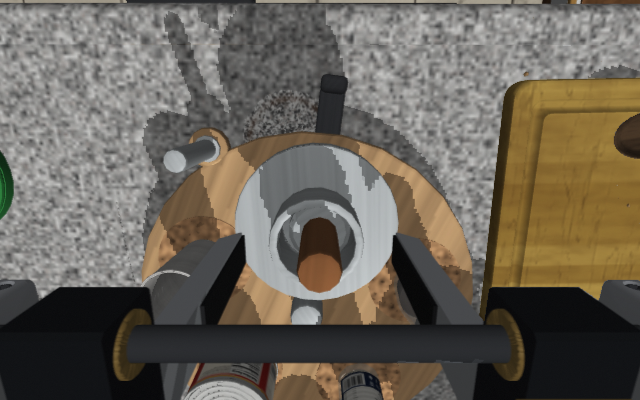

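The lids are nested on the canister, knob free at (320,245), the gap to both fingers even. The collar's centre is at y 0.3642, so I shift 1.5 mm and lower along the collar, staying 4 mm above the plate.

Emit:
carry_out:
  increments:
    - [[0,-0.0015,-0.005,0,0,0,0.1],[0,-0.0015,-0.011,0,0,0,0.1],[0,-0.0015,-0.017,0,0,0,0.1],[0,-0.0015,-0.023,0,0,0,0.1],[0,-0.0015,-0.028,0,0,0,0.1],[0,-0.0015,-0.03,0,0,0,0.1],[0,-0.0015,-0.03,0,0,0,0.1],[0,-0.0015,-0.03,0,0,0,0.1]]
  squeeze: 12

```text
time: 14.65
ee_pos: [0.4998, 0.3644, 0.1126]
orientation: [0.707, 0.708, 0.0, 0.0]
contact_force: [0.4, -0.6, -0.0]
gripper_width: 0.901
```

Emit:
carry_out:
  increments:
    - [[0,0,0,0,0,0,0.2],[0,0,0,0,0,0,0.3],[0,0,0,0,0,0,0.36],[0,0,0,0,0,0,0.4],[0,0,0,0,0,0,0.44],[0,0,0,0,0,0,0.5],[0,0,0,0,0,0,0.6],[0,0,0,0,0,0,0.6]]
  squeeze: 12

```text
time: 15.45
ee_pos: [0.4997, 0.3643, 0.1125]
orientation: [0.707, 0.708, 0.0, 0.0]
contact_force: [-0.0, 0.9, 1.5]
gripper_width: 0.565
```

```bash
python3 lid.py w7.png
```

```text
[0.49967997 0.36435912 0.11247827] 0.5670363781894691 [-0.02892852 -0.25843651  0.51830381]
plate 11098 mid [0.4983 0.3642 0.108 ] [0.104  0.1051] slope [0.004 0.   ] z-exp 0.0008
collar 3339 mid [0.4975 0.3652 0.138 ] [0.0506 0.0572] slope [0.006 0.003] z-exp -0.0
knob 2216 mid [0.4975 0.366  0.1702] [0.0194 0.0217] slope [0.162 0.007] z-exp 0.0004
```

The collar is gripped (53 mm) and nothing has moved. Lifting slowly, straight up.

Emit:
carry_out:
  increments:
    - [[0,0,0,0,0,0,0.6],[0,0,0.002,0,0,0,0.6],[0,0,0.005,0,0,0,0.6],[0,0,0.009,0,0,0,0.6],[0,0,0.014,0,0,0,0.6],[0,0,0.02,0,0,0,0.6],[0,0,0.026,0,0,0,0.6],[0,0,0.03,0,0,0,0.6]]
  squeeze: 20

```text
time: 16.3
ee_pos: [0.4998, 0.3644, 0.1433]
orientation: [0.707, 0.708, 0.0, 0.0]
contact_force: [0.9, 0.1, -1.0]
gripper_width: 0.56
```

Emit:
carry_out:
  increments:
    - [[0,0,0.008,0,0,0,0.6],[0,0,0.02,0,0,0,0.6],[0,0,0.034,0,0,0,0.6],[0,0,0.048,0,0,0,0.6],[0,0,0.062,0,0,0,0.6],[0,0,0.072,0,0,0,0.6],[0,0,0.077,0,0,0,0.6],[0,0,0.077,0,0,0,0.6]]

```text
time: 17.1
ee_pos: [0.4998, 0.3644, 0.2201]
orientation: [0.707, 0.708, 0.0, 0.0]
contact_force: [0.1, -0.5, -2.0]
gripper_width: 0.566
```

Emit:
carry_out:
  increments:
    - [[0,0,0,0,0,0,0.6],[0,0,0,0,0,0,0.6],[0,0,0,0,0,0,0.6]]

```text
time: 17.4
ee_pos: [0.4996, 0.3642, 0.2189]
orientation: [0.707, 0.708, -0.0, -0.0]
contact_force: [-0.2, 0.8, -0.7]
gripper_width: 0.563
```

Run:
```python
from h import *
s=monitor.sense();e=s["ee_pos"];print(e,s["gripper_width"],s["contact_force"])
K,M,im,d=cam("wrist");P=cloud(K,M,d);R=np.hypot(P[...,0]-e[0],P[...,1]-e[1])
m=(R>.03)&(R<.06)&(abs(P[...,2]-e[2]+.004)<.008);q=P[m]
c=np.linalg.lstsq(np.c_[q[:,:2]-e[:2],np.ones(len(q))],q[:,2],rcond=None)[0];print("plate z,slope",c[2],c[:2],m.sum())
Ks,Ms,sc,ds=cam("scene");b=sc
v=proj(Ks,Ms,[.5,.365,.17]);print(v);u,w=int(v[0]),int(v[1])
cr=cv2.resize(sc[max(0,w-50):w+50,max(0,u-60):u+60],(480,400),interpolation=cv2.INTER_CUBIC)
o=np.zeros((400,800,3),np.uint8);o[:,:480]=cr;o[:200,480:]=cv2.resize(im,(320,200),interpolation=cv2.INTER_AREA)
o[200:,480:]=cv2.resize(cam("top")[2],(320,200),interpolation=cv2.INTER_AREA);save("end.png",o)
S=cloud(Ks,Ms,ds);k=(np.hypot(S[...,0]-.5,S[...,1]-.366)<.035)&(S[...,2]>.1)&(S[...,2]<.195);q=S[k];print(k.sum(),q[:,2].min() if k.any() else 0,q[:,2].max() if k.any() else 0, np.median(q[q[:,2]>.13],0) if k.any() else 0)
```

```text
[0.49955838 0.36424776 0.2188993 ] 0.5630429386133309 [-0.1749975   0.77047003 -0.72876008]
plate z,slope 0.2151855629988124 [0.0041237  0.00041343] 11545
[236.15757639 139.21279056]
187 0.10021954752373996 0.17307588168997456 [0.49313529 0.35828867 0.15012164]
```

View pics/end.png

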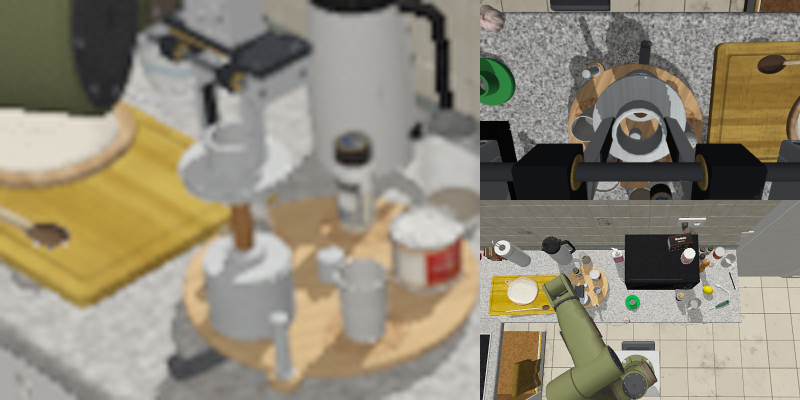

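The outer lid is level in the fingers at (225,160), the inner lid is seated with its knob upright at (243,225), and the bystanders are in place. The outer lid's lower edge is at about 0.202 m, roughly 30 mm above the knob's top.

```bash
python3 -c "
from workcell import hand_in
print(hand_in())"
```

```text
the job is handed in; nothing more can be done
None
```

The job is done and handed in at about 17.5 s of robot time. No verdict came back.

- **Carousel:** I turned it one click anticlockwise with the fingers straddling the post. The mouth stopped between the axis and the nib.
- **Lids on:** I carried the nested lids by the knob and lowered them onto the canister until contact. Before and after release, the plate, collar and knob were within about 1 mm of their expected heights, and the plate was level.
- **Outer lid off:** I took it by the collar and lifted it straight up. It is held level (plate slope about 0.004 rad), with its lower edge about 102 mm above the rim, so about 30 mm clear of the knob.
- **Final look:** The inner lid looked seated, with its knob upright and its top at 0.173 m against an expected 0.172 m. The bystanders looked unmoved, but I checked them only by eye, not by measurement.

**Disagreements:** The top camera read about 3.4 mm off the wrist camera in y, at both the lids and the canister. I used the wrist values and the fit confirmed them. The post angle from the top camera read 74° of turn instead of 72°, within the tolerance. One rim check failed because the lid hid the rim, so I relied on the earlier measurement.

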